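# Proof-pull the gel-casting clips and take the tired one out of use

## Robot

A 6-joint arm with a two-finger parallel gripper is mounted at the origin on a cart in front of the work surface, level with it; the furniture and walls round the work are solid. World frame = base frame: x ahead of the robot, y to its left, z up, the work surface at z = 0. Lengths are in m, angles in rad, forces in N, time in s.
With the tool pointing down it reaches from about 0.25 to 0.775 m from the base axis. Payload 4 kg.
Tool frame: the origin (TCP) lies midway between the tips of the shut fingers; the grasp point (between the pads) lies 19 mm behind it (robot.tcp_to_grasp is the distance from the TCP to the grasp point, in m); z points along the fingers, y is the line along which they close (so a half turn about z gives the same grasp; the last joint's range is limited). The gripper opens to 94 mm and grips with 3 to 60 N. Pads are 16 mm wide; open, the fingers measure 119 mm over their backs; the gripper's body (75 mm by 177 mm) begins 78 mm behind the grasp point.
Start: joints at [1.017, 0.087, 1.371, -0, 1.684, -0.103], TCP at [0.24, 0.495, 0.206] pointing down, gripper open.
Joint ranges: [-3.1, 3.1], [-0.76, 2.03], [0.27, 2.55], [-1.08, 4.22], [0.17, 2.65], [-2.57, 2.57]. Speed limits (rad/s): [2.79, 2.79, 3.14, 3.14, 3.14, 3.14].

## Interface

Orientations are given as [roll, pitch, yaw] about the fixed x, y, z axes, in that order (R = Rz(yaw) Ry(pitch) Rx(roll)).
In Python, from bench import robot, viewer gives the robot as it stands. The module is installed in compiled form; this text tells all that it offers.
- The arm moves only by the shell command python3 -m handwheel 'ROWS' [OPENING]. ROWS is JSON, a list of rows, each a list of 6 numbers: the shift along the tool's x, y, z in units of 0.2 m (1.0 is 0.2 m), then the turn, a rotation vector about the tool's x, y, z in units of 30 degrees (1.0 is 30 degrees). In form: [[x, y, z, wx, wy, wz], ...]. A call has 1 to 10 rows; each row is the pose to reach, as a shift and turn from the pose commanded when the call began, along the tool's axes at that moment; what a row does not reach only later rows make up. A row lasts 1/12 s, in which the tool goes at most 41.7 mm and 7.16 degrees, less where a joint would pass 70% of its speed; a pose out of reach is approached as far as the arm can. A call with a number of a shift or a turn outside -1 to 1 is refused whole. A call with a gripper value outside its range is refused whole. OPENING is the gripper's target within -1 to 1 (shut at 1, half-way at 0, fully open at -1), set as the call begins (- or left out, the last holds). The fingers move at their own pace and stop on an object; the grip force is fixed at half the most. Time passes only in rows, so rows that repeat a pose let the fingers close. It gives the time, the measured TCP pose, the force, the opening and the grip force at its end, in the units of the state.
- robot.get_obs(): the state, without advancing time (a new reading comes with each control period).
- viewer.snapshot(name): name is "scene" or "side" or "wrist"; returns the picture (420x560x3 uint8, red, green, blue); there is no depth.
- viewer.calibration(name): a dict with "fx", "fy", "cx", "cy" (pixels), "R" (3x3) and "t" (3): a world point X has camera coordinates R X + t. Camera axes: x right, y down, z forward; pixel columns grow to the right and rows downward; lengths in m; the calibration is good to about 2 mm. A picture is of the moment at which its call begins: read the wrist's pose just before it. calibration takes no time and is no camera call; for the wrist camera it gives the pose at the moment of the call.
- robot.close_job(): hands the job in; it is judged then, once.
The state is a dict: "time": time; "joint_positions": joint angles; "qvel": joint speeds; "joint_torque": joint torques, N m; "tool_pos": TCP position; "ee_rot": TCP orientation; "wrist_force": force on the tool from outside, world axes, zero at the start; "wrist_torque": the same for the moment, N m; "width": finger opening in m; "finger_force": force on a finger pad.
Only numpy, scipy, OpenCV 4.12 (cv2) and the standard library are available. Lean on these libraries where they do the work, as an engineer would, in place of code of your own. Each camera call takes 0.05 s, during which the arm holds its last target. There are 200 camera calls.

## Task

One of the four spring clips in the rack has gone tired and would let a gel leak. Find it by pulling gently straight up on the cards, about 7 N: a sound clip holds and must stay in its slot with its card fully home, a tired one lets the card slide. Draw the tired clip's card right out upwards and put it in the steel tray, then slide that clip forward out of its slot and put it in the tray too, forcing nothing and leaving the other things on the bench where they are.

Things in the scene. Friction and masses are not known exactly. Their poses are not given: they have to be found in the camera images.
- rack: Clip rack screwed to the bench: aluminium plate 92 mm (x) by 284 mm (y) by 13 mm high with four T-slots 70 mm apart, a spring clip standing in each. Slots run along rack x from -32 to +32 mm, open at the front (-x, robot's side), with a 16 mm high stop bar behind. Slot floor 4 mm above the bench, 42 mm wide. Origin: middle of the slots, on the bench.
- slot_1 (a point): Point on the floor of the leftmost slot (+y), under the centre of its clip; axes as the rack. Lips over both sides of a slot (31 mm apart, underside 10 mm, top 13 mm above the bench) hold the clip's foot plate down (56 mm in x, 38 mm in y, 4 mm thick; 2 mm of play up and to each side). A clip leaves its slot only by sliding 62 mm or more along -x of the rack.
- slot_2 (a point): As slot_1, for the second slot from the left. The four steel clips look alike and weigh 69 g. Three are sound: their cards slide only at 16 to 22 N of pull. One is tired: its card slides at 1.5 to 4 N. Before it loads, a clip rises the 2 mm of its play. Which slot holds it cannot be seen.
- slot_3 (a point): As slot_1, for the third slot from the left.
- slot_4 (a point): As slot_1, for the rightmost slot.
- neck_1 (a point): Middle of the jaws' neck of the clip standing in slot 1, as it stands at the start (the point belongs to the rack and does not follow the clip): 36 mm above the slot floor. Two flat upright jaws 50 mm long (x), 16 mm tall, pinch the card; 12 mm across (y) with the card, 9 mm shut and empty, when they may be squeezed and carried by. Below them the clip is 31 mm wide in y.
- neck_2 (a point): As neck_1, for the clip in slot 2.
- neck_3 (a point): As neck_1, for the clip in slot 3.
- neck_4 (a point): As neck_1, for the clip in slot 4.
- card_1: White plastic test card standing in the clip in slot 1, 22 g: blade 44 mm wide (x), 3 mm thick (y), 64 mm tall, under a thick back to hold it by, 54 mm (x) by 10 mm (y) by 14 mm tall. Origin: middle of the blade's lower edge, z up the card; the back spans z 64 to 78 mm. Home, the lower edge rests on the clip's foot, 8 mm above the bench; the jaws let go of it when it has risen 40 mm.
- card_2: As card_1, for the card in the clip in slot 2.
- card_3: As card_1, for the card in the clip in slot 3.
- card_4: As card_1, for the card in the clip in slot 4.
- tray: Open steel tray, 150 mm (x) by 190 mm (y), 28 mm high, wall and bottom 3 mm, 0.6 kg, loose on the bench to the left or right of the rack. Origin: centre of its underside.
- tube_stand: Empty white tube rack, 190 x 190 x 31 mm, on the other side of the clip rack; a bystander. Origin: centre of its underside.
- timer: Bench timer, 66 x 92 x 28 mm, behind the rack; a bystander. Origin: centre of its underside.
- dish: Petri dish, 91 mm across, 15 mm high, behind the rack; a bystander. Origin: centre of its underside.
Not all that is in view belongs to the job. What is shaped like the card_1 but orange or red is not meant.

How it is judged:
On the way:
1. a card has been drawn straight up, clear of the jaws, over its slot (((z of card_1 in the frame of rack above 0.05 m and horizontal distance between card_1 and slot_1 below 0.02 m) or (z of card_2 in the frame of rack above 0.05 m and horizontal distance between card_2 and slot_2 below 0.02 m) or (z of card_3 in the frame of rack above 0.05 m and horizontal distance between card_3 and slot_3 below 0.02 m) or (z of card_4 in the frame of rack above 0.05 m and horizontal distance between card_4 and slot_4 below 0.02 m))), for 0.05 s.
At the end, for the whole second after the job is handed in: The drawn card is loose and at rest in the tray (origin within its walls, below 60 mm), and the tray bears a clip too; the other three cards stand upright in their slots, within 8 mm sideways and 3.5 mm in height of home, each pinched by a sound clip (over 20 N in all) (((x of card_1 in the frame of tray between -0.075 and 0.075 m and y of card_1 in the frame of tray between -0.095 and 0.095 m and z of card_1 in the frame of tray below 0.06 m and linear speed of card_1 below 0.02 m/s and contact force between card_1 and anything else below 2.5 N and horizontal distance between card_2 and slot_2 below 0.008 m and z of card_2 in the frame of rack between 0.005 and 0.0115 m and angle between each of card_2, card_3, card_4's own z axis and vertical below 0.1 rad and contact force between each of card_2, card_3, card_4 and anything else above 20 N and horizontal distance between card_3 and slot_3 below 0.008 m and z of card_3 in the frame of rack between 0.005 and 0.0115 m and horizontal distance between card_4 and slot_4 below 0.008 m and z of card_4 in the frame of rack between 0.005 and 0.0115 m) or (x of card_2 in the frame of tray between -0.075 and 0.075 m and y of card_2 in the frame of tray between -0.095 and 0.095 m and z of card_2 in the frame of tray below 0.06 m and linear speed of card_2 below 0.02 m/s and contact force between card_2 and anything else below 2.5 N and horizontal distance between card_1 and slot_1 below 0.008 m and z of card_1 in the frame of rack between 0.005 and 0.0115 m and angle between each of card_1, card_3, card_4's own z axis and vertical below 0.1 rad and contact force between each of card_1, card_3, card_4 and anything else above 20 N and horizontal distance between card_3 and slot_3 below 0.008 m and z of card_3 in the frame of rack between 0.005 and 0.0115 m and horizontal distance between card_4 and slot_4 below 0.008 m and z of card_4 in the frame of rack between 0.005 and 0.0115 m) or (x of card_3 in the frame of tray between -0.075 and 0.075 m and y of card_3 in the frame of tray between -0.095 and 0.095 m and z of card_3 in the frame of tray below 0.06 m and linear speed of card_3 below 0.02 m/s and contact force between card_3 and anything else below 2.5 N and horizontal distance between card_1 and slot_1 below 0.008 m and z of card_1 in the frame of rack between 0.005 and 0.0115 m and angle between each of card_1, card_2, card_4's own z axis and vertical below 0.1 rad and contact force between each of card_1, card_2, card_4 and anything else above 20 N and horizontal distance between card_2 and slot_2 below 0.008 m and z of card_2 in the frame of rack between 0.005 and 0.0115 m and horizontal distance between card_4 and slot_4 below 0.008 m and z of card_4 in the frame of rack between 0.005 and 0.0115 m) or (x of card_4 in the frame of tray between -0.075 and 0.075 m and y of card_4 in the frame of tray between -0.095 and 0.095 m and z of card_4 in the frame of tray below 0.06 m and linear speed of card_4 below 0.02 m/s and contact force between card_4 and anything else below 2.5 N and horizontal distance between card_1 and slot_1 below 0.008 m and z of card_1 in the frame of rack between 0.005 and 0.0115 m and angle between each of card_1, card_2, card_3's own z axis and vertical below 0.1 rad and contact force between each of card_1, card_2, card_3 and anything else above 20 N and horizontal distance between card_2 and slot_2 below 0.008 m and z of card_2 in the frame of rack between 0.005 and 0.0115 m and horizontal distance between card_3 and slot_3 below 0.008 m and z of card_3 in the frame of rack between 0.005 and 0.0115 m)) and contact force between tray and anything else above 7.2 N); the robot touches nothing.
It fails at once if a clip or the rack is forced (over 40 N on the rack in all) (contact force between rack and anything else above 40 N).
It fails at once if the tube stand, the timer or the dish is shifted by more than 25 mm (distance of any of tube_stand, timer, dish from where it was at the start of the episode above 0.025 m).
It also fails if it takes over 72 s, if anything falls off the work surface, if the arm or the gripper's body presses on something with over 40 N, if the wrist force passes 120 N, or if a joint passes its speed limit or range.

## Working session

There is one attempt and no reset: what is moved stays moved. The work goes in short steps, Python scripts to look and compute and a shell command to move; the robot and the scene stay as the last step left them, time stands still between calls to the robot, and variables do not carry over. Pictures are saved under pics/ and viewed, at most 10 in all, crops included, and the job is handed in when it is done.

```bash
mkdir -p pics; python3 - <<'E'
from bench import robot, viewer
import cv2
for n in("scene","side"):
    c=viewer.calibration(n);print(n,{k:(v.round(3).tolist() if hasattr(v,'round') and hasattr(v,'tolist') else v) for k,v in c.items()})
    cv2.imwrite(f"pics/{n}0.png",cv2.resize(viewer.snapshot(n)[:,:,::-1],(800,600),interpolation=cv2.INTER_CUBIC))
print(robot.get_obs())
E
```

```text
scene {'fx': 461.25631835163057, 'fy': 461.25631835163057, 'cx': 275.65488948596163, 'cy': 209.77972672572295, 'R': [[0.8, -0.599, 0.014], [-0.438, -0.602, -0.668], [0.409, 0.528, -0.744]], 't': [-0.447, 0.255, 1.023]}
side {'fx': 486.0243762384896, 'fy': 486.0243762384896, 'cx': 283.1953974423415, 'cy': 206.51655243500156, 'R': [[0.845, -0.534, -0.022], [-0.215, -0.302, -0.929], [0.489, 0.79, -0.37]], 't': [-0.438, 0.154, 0.875]}
{'time': 0.1, 'joint_positions': array([ 1.01684450e+00,  8.79203773e-02,  1.37205422e+00, -1.24704989e-06,
        1.68362420e+00, -1.03099204e-01]), 'qvel': array([ 0.00033424, -0.00221482, -0.00313994, -0.00181571,  0.00213454,
       -0.00057096]), 'joint_torque': array([ 2.35978579e-03, -3.41253126e+01, -3.03301048e+01,  7.20109278e-02,
        3.04217089e-02, -1.00691261e-04]), 'tool_pos': array([0.23940116, 0.49462552, 0.20442458]), 'ee_rot': array([-3.13959704e+00, -2.05232129e-04,  2.69073969e+00]), 'wrist_force': array([0.17068882, 0.3265652 , 0.38371663]), 'wrist_torque': array([-0.01080573, -0.00879445,  0.03234764]), 'finger_force': 0.0, 'width': 0.09390881075995748}
```

View pics/scene0.png

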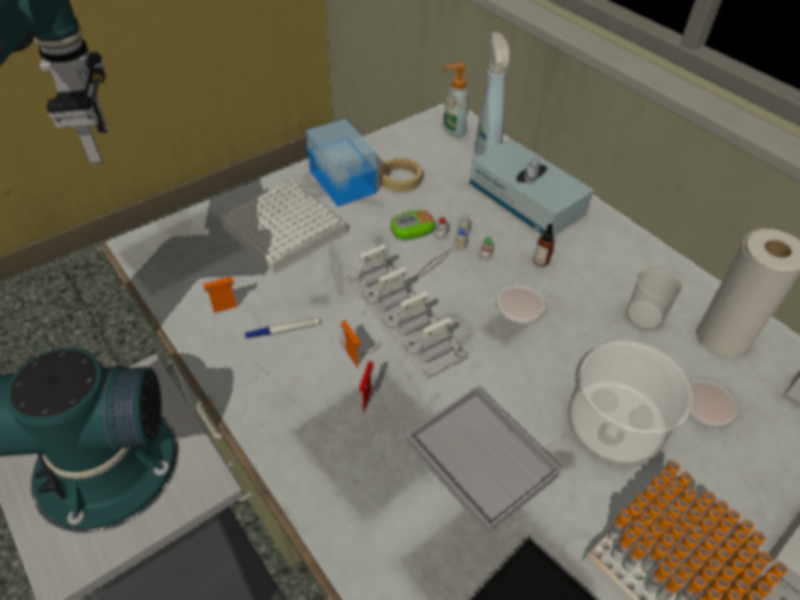

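View pics/side0.png

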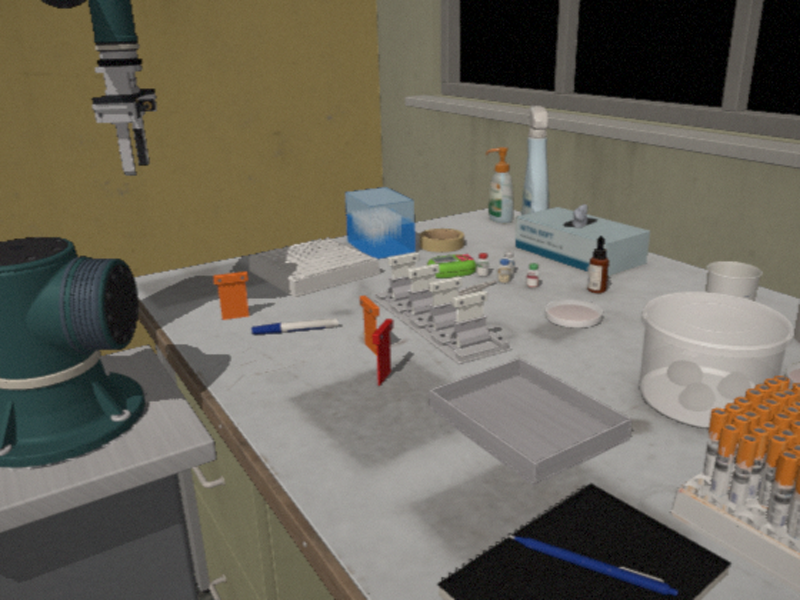

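Scene: four white cards stand in the rack at about (373,254), (392,278), (414,300), (437,327). The orange cards at (220,294) and (351,342) and the red one at (367,385) don't match the description. The tray is at (485,455), right of the rack, and the tube stand at (285,222). I'll enlarge the rack next.

```bash
python3 - <<'E'
import cv2, numpy as np
a=cv2.imread("pics/scene0.png")[225:385,335:485]
b=cv2.imread("pics/side0.png")[240:370,355:515]
a=cv2.resize(a,(450,480),interpolation=cv2.INTER_CUBIC) # x3
cv2.imwrite("pics/c1.png",cv2.resize(cv2.imread("pics/scene0.png")[230:380,340:480],None,fx=4,fy=4,interpolation=cv2.INTER_CUBIC))
cv2.imwrite("pics/c2.png",cv2.resize(b,None,fx=4.5,fy=4.5,interpolation=cv2.INTER_CUBIC))
E
```

```text
(no output)
```

View pics/c1.png

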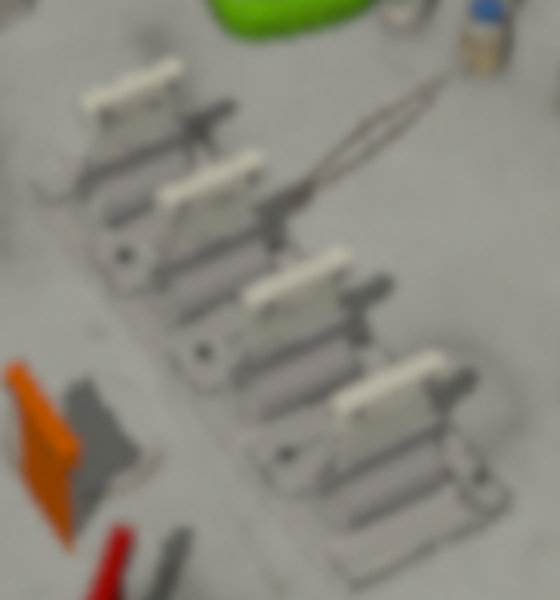

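View pics/c2.png

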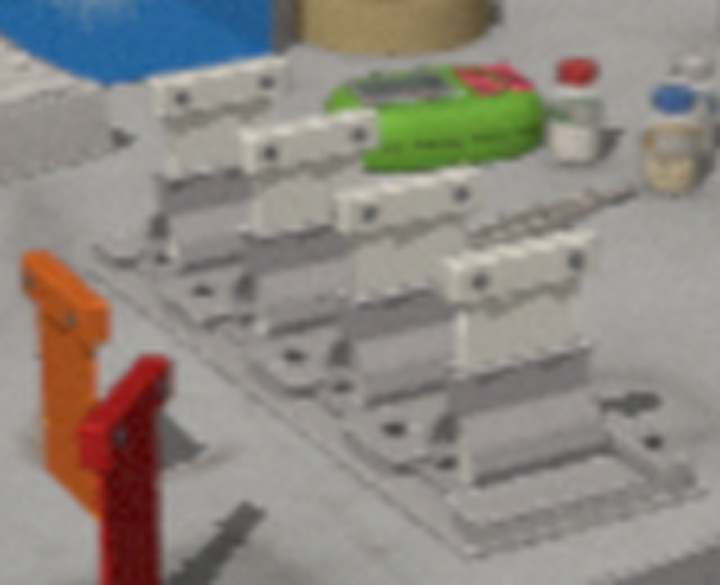

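```bash
cat > h.py <<'E'
from bench import robot, viewer
import numpy as np
from scipy.optimize import least_squares
from scipy.spatial.transform import Rotation as Rot
def proj(n,X,c=None):
    c=c or viewer.calibration(n); p=np.asarray(X)@np.array(c['R']).T+np.array(c['t'])
    return np.c_[c['fx']*p[:,0]/p[:,2]+c['cx'],c['fy']*p[:,1]/p[:,2]+c['cy']]
def ray(n,uv,z,c=None):
    c=c or viewer.calibration(n); R=np.array(c['R']);t=np.array(c['t'])
    o=-R.T@t; d=R.T@np.array([(uv[0]-c['cx'])/c['fx'],(uv[1]-c['cy'])/c['fy'],1]); return o+d*(z-o[2])/d[2]
def place(p,L):
    c,s=np.cos(p[2]),np.sin(p[2]); L=np.asarray(L,float)
    return np.c_[p[0]+c*L[:,0]-s*L[:,1],p[1]+s*L[:,0]+c*L[:,1],L[:,2]]
def fit(obs,p0):
    cs={n:viewer.calibration(n) for n in obs}
    f=lambda p:np.concatenate([(proj(n,place(p,L),cs[n])-uv).ravel() for n,(L,uv) in obs.items()])
    r=least_squares(f,p0); return r.x,f(r.x)
E
python3 - <<'E'
from h import *
s=1/1.42857
A=np.array([[134,83],[212,176],[299,277],[391,381]])/4+[340,230]
B=np.array([[219,70],[308,127],[408,185],[520,250]])/4.5+[355,240]
for a in A: print(ray("scene",a*s,.086).round(4))
for b in B: print(ray("side",b*s,.086).round(4))
L=[[0,y,.086] for y in(.105,.035,-.035,-.105)]
x,r=fit({"scene":(L,A*s),"side":(L,B*s)},[.5,.05,0]);print(x,r.round(1))
T=np.array([[408,436],[480,388],[558,466],[490,523]]);S=np.array([[430,392],[517,361],[630,428],[535,473]])
print([ray("scene",p*s,.028).round(3) for p in T],[ray("side",p*s,.028).round(3) for p in S])
E
```

```text
[0.5617 0.0697 0.086 ]
[5.55e-01 2.00e-04 8.60e-02]
[ 0.549 -0.071  0.086]
[ 0.544 -0.14   0.086]
[0.5597 0.0658 0.086 ]
[ 0.5514 -0.0067  0.086 ]
[ 0.5463 -0.0749  0.086 ]
[ 0.5411 -0.1435  0.086 ]
[ 0.55184499 -0.03633375 -0.08471032] [ 0.   0.5  0.3  0.4  0.   0.1 -0.1  0.4 -0.2 -0.3 -0.  -0.9 -0.  -0.7
 -0.1 -0.6]
[array([ 0.397, -0.252,  0.028]), array([ 0.548, -0.251,  0.028]), array([ 0.549, -0.428,  0.028]), array([ 0.405, -0.432,  0.028])] [array([ 0.395, -0.255,  0.028]), array([ 0.537, -0.252,  0.028]), array([ 0.533, -0.447,  0.028]), array([ 0.39 , -0.45 ,  0.028])]
```

```bash
cat >> h.py <<'E'
def go(x,y,z,yaw=None):
    o=robot.get_obs(); R=Rot.from_euler('xyz',o['ee_rot']); d=R.inv().apply(np.array([x,y,z])-o['tool_pos'])/.2
    w=np.zeros(3)
    if yaw is not None: w=(R.inv()*Rot.from_euler('xyz',[np.pi,0,yaw])).as_rotvec()/(np.pi/6)
    print('shift',d.round(3),'turn',w.round(3),'rows',np.ceil(np.linalg.norm(d)*.2/.0417))
E
python3 - <<'E'
from h import *
go(.50,-.036,.25,3.057)
s=1/1.42857
for p in([355,365],[365,410],[222,311]): print(ray("scene",np.array(p)*s,0).round(3))
E
```

```text
shift [-2.329 -1.821 -0.225] turn [-0.004 -0.001 -0.7  ] rows 15.0
[ 0.419 -0.072  0.   ]
[ 0.38  -0.158  0.   ]
[0.289 0.178 0.   ]
```

```bash
python3 -m handwheel '[[-0.776,-0.607,-0.075,0,0,0],[-0.776,-0.607,-0.075,0,0,0],[-0.776,-0.607,-0.075,0,0,0],[-0.776,-0.607,-0.075,0,0,0],[-0.776,-0.607,-0.075,0,0,0]]' 0
python3 -m handwheel '[[-0.776,-0.607,-0.075,0,0,0],[-0.776,-0.607,-0.075,0,0,0],[-0.776,-0.607,-0.075,0,0,0],[-0.776,-0.607,-0.075,0,0,0],[-0.776,-0.607,-0.075,0,0,0]]'
python3 -m handwheel '[[-0.776,-0.607,-0.075,0,0,-0.7],[-0.776,-0.607,-0.075,0,0,-0.7],[-0.776,-0.607,-0.075,0,0,-0.7],[-0.776,-0.607,-0.075,0,0,-0.7],[-0.776,-0.607,-0.075,0,0,-0.7],[-0.776,-0.607,-0.075,0,0,-0.7]]'
python3 - <<'E'
from h import *
import cv2
o=robot.get_obs();print(o['tool_pos'],o['ee_rot'],o['joint_positions'])
c=viewer.calibration('wrist');print(c)
np.save('wc.npy',c,allow_pickle=True)
im=viewer.snapshot('wrist');cv2.imwrite("pics/w1.png",cv2.resize(im[:,:,::-1],(800,600),interpolation=cv2.INTER_CUBIC))
E
```

```text
time: 0.52
tool_pos: [0.327, 0.3156, 0.2203]
ee_rot: [-3.141, 0.001, 2.69]
wrist_force: [1.2, 0.7, -0.1]
width: 0.0641
finger_force: 0.0
time: 0.93
tool_pos: [0.4138, 0.1385, 0.2354]
ee_rot: [-3.141, 0.0, 2.689]
wrist_force: [0.2, 0.4, 0.6]
width: 0.0472
finger_force: 0.0
time: 1.43
tool_pos: [0.5016, -0.041, 0.2495]
ee_rot: [-3.139, -0.001, 3.051]
wrist_force: [-0.5, 0.6, -0.8]
width: 0.047
finger_force: 0.0
[ 0.50158914 -0.04102748  0.24946234] [-3.13905493e+00 -5.16514157e-04  3.05089346e+00] [-0.19251075 -0.02133607  1.39606275 -0.00262755  1.76712123 -1.67312075]
{'fx': 312.22858039614187, 'fy': 312.22858039614187, 'cx': 279.795847288201, 'cy': 207.2674920567462, 'R': array([[ 0.08970488,  0.99596242, -0.00344832],
       [ 0.96637285, -0.08620099,  0.24226618],
       [ 0.24099076, -0.02506483, -0.97020369]]), 't': array([-0.00397128, -0.52539576,  0.31157013])}
```

View pics/w1.png

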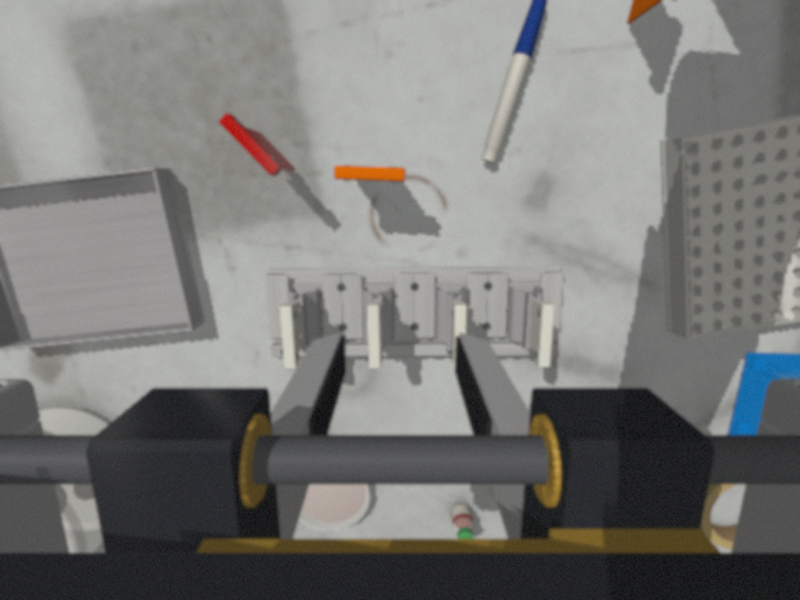

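Wrist view: the card backs' front ends are at (547,305), (461,305), (374,305) and (287,305), and their rear ends at (546,366), (374,367) and (289,367). Only these four are white and in the slots; the orange (370,173) and red (255,145) cards stand in front of the rack.

```bash
python3 - <<'E'
from h import *
s=1/1.42857;c=np.load('wc.npy',allow_pickle=True).item()
U=np.array([[547,305],[461,305],[374,305],[287,305],[546,366],[374,367],[289,367]])*s
Y=[.105,.035,-.035,-.105]
L=[[-.027,y,.086] for y in Y]+[[.027,y,.086] for y in(.105,-.035,-.105)]
cs={}
f=lambda p:(proj('wrist',place(p,L),c)-U).ravel()
r=least_squares(f,[.55,-.036,-.085]);print(r.x,r.fun.round(1))
A=(np.array([[134,83],[212,176],[299,277],[391,381]])/4+[340,230])*s
B=(np.array([[219,70],[308,127],[408,185],[520,250]])/4.5+[355,240])*s
L2=[[0,y,.086] for y in Y]
c1,c2=viewer.calibration('scene'),viewer.calibration('side')
g=lambda p:np.r_[f(p),(proj('',place(p,L2),c1)-A).ravel(),(proj('',place(p,L2),c2)-B).ravel()]
r=least_squares(g,r.x);print(r.x,r.fun.round(1))
P=place(r.x,L2);print(P)
T=np.array([[157,168],[192,329],[46,347]])*s   # tray rim corners (inner right front, rear right)
for p in T: print(ray('',p,.028,c).round(3))
for p in([370,168],[255,145],[230,120],[275,170]): print(ray('',np.array(p)*s,.078,c).round(3))
go(P[1,0],P[1,1],.12,r.x[2]+np.pi)
E
```

```text
[ 0.55329579 -0.03140024 -0.08667067] [ 1.5 -0.6  0.1 -0.5 -0.4 -0.3 -0.9 -0.2 -1.4  0.9  0.4  0.4  0.7  0.5]
[ 0.55338626 -0.03192045 -0.08619113] [ 1.  -0.5 -0.3 -0.4 -0.9 -0.2 -1.3 -0.  -1.8  1.  -0.   0.5  0.3  0.6
 -0.4 -0.7 -0.2 -0.9 -0.6 -1.3 -0.8 -1.  -0.6 -0.9 -0.5 -1.6 -0.6 -1.5
 -0.8 -1.4]
[[ 0.56242513  0.07268978  0.086     ]
 [ 0.55639922  0.00294963  0.086     ]
 [ 0.5503733  -0.06679052  0.086     ]
 [ 0.54434739 -0.13653067  0.086     ]]
[ 0.4   -0.243  0.028]
[ 0.547 -0.243  0.028]
[ 0.553 -0.386  0.028]
[ 0.419 -0.056  0.078]
[ 0.394 -0.14   0.078]
[ 0.375 -0.156  0.078]
[ 0.414 -0.128  0.078]
shift [-0.258  0.236  0.646] turn [-0.002 -0.003 -0.007] rows 4.0
```

```bash
python3 -m handwheel '[[-0.258,0.226,0.64,0,0,0],[-0.258,0.226,0.64,0,0,0],[-0.258,0.226,0.64,0,0,0],[-0.258,0.226,0.64,0,0,0],[-0.258,0.226,0.64,0,0,0],[-0.258,0.226,0.64,0,0,0],[-0.258,0.226,0.64,0,0,0]]'
python3 - <<'E'
from h import *
import cv2
o=robot.get_obs();print(o['tool_pos'],o['ee_rot'])
c=viewer.calibration('wrist')
np.save('wc.npy',c,allow_pickle=True)
im=viewer.snapshot('wrist');cv2.imwrite("pics/w2.png",cv2.resize(im[:,:,::-1],(800,600),interpolation=cv2.INTER_CUBIC))
print(proj('',[o['tool_pos']],c)/.7)
E
```

```text
time: 2.07
tool_pos: [0.5556, 0.0055, 0.1243]
ee_rot: [-3.142, 0.002, 3.058]
wrist_force: [-0.3, -0.3, 0.7]
width: 0.0469
finger_force: 0.0
[0.55555752 0.00552752 0.12431579] [-3.14156048e+00  2.24098385e-03  3.05813577e+00]
[[398.08887664 350.33855048]]
```

View pics/w2.png

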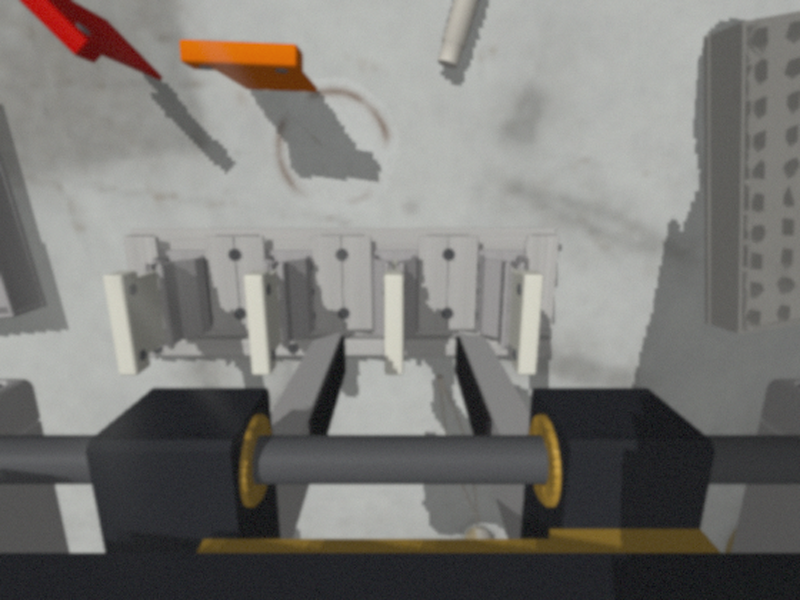

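Near view: card 2's back runs from (394,273) to (394,372), and the fingers' middle is at column 401, so the gripper is a few mm too far to +y.

```bash
python3 - <<'E'
from h import *
c=np.load('wc.npy',allow_pickle=True).item()
U=np.array([[531,273],[394,273],[256,273],[118,274],[527,373],[394,372],[261,373],[129,373]])*.7
Y=[.105,.035,-.035,-.105]
L=[[-.027,y,.086] for y in Y]+[[.027,y,.086] for y in Y]
r=least_squares(lambda p:(proj('wrist',place(p,L),c)-U).ravel(),[.55,-.036,-.085]);print(r.x,r.fun.round(1))
U[:,0]-=2
r=least_squares(lambda p:(proj('wrist',place(p,L),c)-U).ravel(),[.55,-.036,-.085]);print(r.x,r.fun.round(1))
P=place(r.x,L[:4]);P=place(r.x,[[0,y,.086] for y in Y]);print(P)
go(P[1,0],P[1,1],.062,r.x[2]+np.pi)
print(viewer.calibration('scene')['t'])
E
```

```text
[ 0.55327233 -0.03142112 -0.08188866] [ 2.7 -0.1  0.2 -0.1 -1.5 -0.  -3.2 -0.7  0.3  0.3  0.5  1.   0.8  0.3
  0.4  0.3]
[ 0.55315211 -0.0328788  -0.08205321] [ 2.7 -0.1  0.2 -0.1 -1.6 -0.  -3.3 -0.7  0.3  0.3  0.5  1.   0.8  0.3
  0.5  0.3]
[[ 0.56175803  0.07176793  0.086     ]
 [ 0.55602075  0.00200345  0.086     ]
 [ 0.55028347 -0.06776104  0.086     ]
 [ 0.54454619 -0.13752553  0.086     ]]
shift [ 0.    -0.016  0.316] turn [-0.     0.008 -0.004] rows 2.0
[-0.44675734  0.25467953  1.02278273]
```

```bash
python3 -m handwheel '[[0,-0.016,0.16,0,0,0],[0,-0.016,0.32,0,0,0],[0,-0.016,0.32,0,0,0],[0,-0.016,0.32,0,0,0],[0,-0.016,0.32,0,0,0]]'
python3 -m handwheel '[[0,0,0,0,0,0],[0,0,0,0,0,0],[0,0,0,0,0,0],[0,0,0,0,0,0],[0,0,0,0,0,0],[0,0,0,0,0,0]]' 1
```

```text
time: 2.53
tool_pos: [0.5565, 0.0016, 0.0615]
ee_rot: [3.142, 0.004, 3.057]
wrist_force: [-0.0, 0.2, -0.0]
width: 0.0468
finger_force: 0.0
time: 3.03
tool_pos: [0.5551, 0.002, 0.0587]
ee_rot: [3.142, 0.0, 3.057]
wrist_force: [-0.1, -0.2, -0.1]
width: 0.0105
finger_force: 0.2
```

```bash
python3 -m handwheel '[[0,0,0,0,0,0],[0,0,0,0,0,0]]'
python3 -m handwheel '[[0,0,-0.005,0,0,0],[0,0,-0.01,0,0,0],[0,0,-0.01,0,0,0],[0,0,-0.01,0,0,0]]'
```

```text
time: 3.2
tool_pos: [0.5551, 0.002, 0.0586]
ee_rot: [3.141, 0.0, 3.057]
wrist_force: [-0.7, 0.2, 1.0]
width: 0.0096
finger_force: 30.0
time: 3.53
tool_pos: [0.5549, 0.0019, 0.0603]
ee_rot: [3.142, -0.0, 3.057]
wrist_force: [0.2, 0.7, -0.9]
width: 0.0097
finger_force: 30.0
```

```bash
python3 -m handwheel '[[0,0,-0.003,0,0,0],[0,0,-0.003,0,0,0],[0,0,-0.003,0,0,0]]' | grep -E 'pos|wrist'
python3 -m handwheel '[[0,0,-0.003,0,0,0],[0,0,-0.003,0,0,0],[0,0,-0.003,0,0,0]]' | grep -E 'pos|wrist'
```

```text
tool_pos: [0.5547, 0.0019, 0.0608]
wrist_force: [-0.1, 0.7, -1.2]
tool_pos: [0.5547, 0.0019, 0.0614]
wrist_force: [0.2, -0.3, -2.8]
```

```bash
python3 -m handwheel '[[0,0,-0.003,0,0,0],[0,0,-0.003,0,0,0],[0,0,-0.003,0,0,0]]' | grep -E 'pos|wrist'
```

```text
tool_pos: [0.5548, 0.0019, 0.0622]
wrist_force: [-1.5, 0.3, -2.3]
```

```bash
python3 -m handwheel '[[0,0,-0.003,0,0,0],[0,0,-0.003,0,0,0],[0,0,-0.003,0,0,0]]' | grep -E 'pos|wrist'
```

```text
tool_pos: [0.5549, 0.0019, 0.0629]
wrist_force: [0.0, 0.1, -1.2]
```

```bash
python3 -m handwheel '[[0,0,-0.005,0,0,0],[0,0,-0.005,0,0,0],[0,0,-0.005,0,0,0]]' | grep -E 'pos|wrist'
```

```text
tool_pos: [0.5551, 0.0019, 0.0641]
wrist_force: [-0.1, 1.0, -1.5]
```

```bash
python3 -m handwheel '[[0,0,-0.005,0,0,0],[0,0,-0.005,0,0,0],[0,0,-0.005,0,0,0]]' | grep -E 'pos|wrist'
```

```text
tool_pos: [0.5551, 0.0019, 0.0651]
wrist_force: [-2.1, 0.4, -2.2]
```

Card 2 has slid 6.5 mm at about 2 N, so its clip is the tired one. I'll draw the card out.

```bash
python3 -m handwheel '[[0,0,-0.04,0,0,0],[0,0,-0.08,0,0,0],[0,0,-0.12,0,0,0],[0,0,-0.16,0,0,0],[0,0,-0.2,0,0,0],[0,0,-0.24,0,0,0],[0,0,-0.28,0,0,0],[0,0,-0.28,0,0,0],[0,0,-0.28,0,0,0]]' | grep -E 'pos|wrist|width'
python3 -m handwheel '[[0,0,-0.2,0,0,0],[0,0,-0.42,0,0,0],[0,0,-0.42,0,0,0],[0,0,-0.42,0,0,0]]' | grep -E 'pos|wrist|width'
python3 - <<'E'
from h import *
go(.44,-.345,.206)
E
```

```text
tool_pos: [0.5557, 0.0019, 0.1222]
wrist_force: [0.4, 0.1, -1.0]
width: 0.0096
tool_pos: [0.5567, 0.0018, 0.2084]
wrist_force: [-0.3, 0.5, -0.9]
width: 0.0098
shift [ 0.436 -1.777  0.009] turn [0. 0. 0.] rows 9.0
```

```bash
python3 -m handwheel '[[0.218,-0.889,0,0,0,0],[0.218,-0.889,0,0,0,0],[0.218,-0.889,0,0,0,0],[0.218,-0.889,0,0,0,0],[0.218,-0.889,0,0,0,0]]' | grep -E 'pos|wrist|width'
python3 -m handwheel '[[0.218,-0.889,0,0,0,0],[0.218,-0.889,0,0,0,0],[0.218,-0.889,0,0,0,0],[0.218,-0.889,0,0,0,0],[0.218,-0.889,0,0,0,0],[0.218,-0.889,0,0,0,0],[0.218,-0.889,0,0,0,0]]' | grep -E 'pos|wrist|width'
python3 -m handwheel '[[0,0,0.2,0,0,0],[0,0,0.4,0,0,0],[0,0,0.5,0,0,0],[0,0,0.5,0,0,0],[0,0,0.5,0,0,0]]' | grep -E 'pos|wrist|width'
python3 - <<'E'
from h import *
import cv2
o=robot.get_obs();print(o['ee_rot'])
a=viewer.snapshot('scene')[200:420,200:440,::-1]
b=viewer.snapshot('side')[200:380,220:460,::-1]
im=np.vstack([a,b]);cv2.imwrite("pics/t1.png",cv2.resize(im,None,fx=1.5,fy=1.5,interpolation=cv2.INTER_CUBIC))
E
```

```text
tool_pos: [0.4939, -0.1753, 0.2022]
wrist_force: [0.3, 1.0, 0.2]
width: 0.0099
tool_pos: [0.4372, -0.3449, 0.2024]
wrist_force: [-0.7, 0.6, 0.3]
width: 0.0095
tool_pos: [0.438, -0.3427, 0.1032]
wrist_force: [0.5, -0.2, 0.9]
width: 0.0101
[ 3.13854680e+00 -2.90620387e-03  3.05946064e+00]
```

View pics/t1.png

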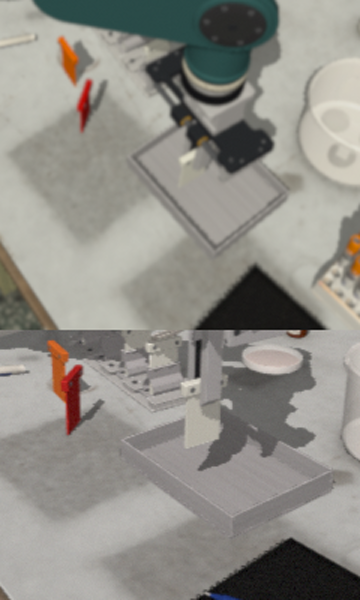

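The card hangs over the front half of the tray, inside the walls. I'll lower and release it.

```bash
python3 -m handwheel '[[0,0,0.1,0,0,0],[0,0,0.18,0,0,0],[0,0,0.215,0,0,0],[0,0,0.225,0,0,0],[0,0,0.225,0,0,0],[0,0,0.225,0,0,0]]' | grep -E 'pos|wrist|width'
python3 -m handwheel '[[0,0,0,0,0,0],[0,0,0,0,0,0],[0,0,0,0,0,0],[0,0,0,0,0,0],[0,0,0,0,0,0]]' 0 | grep -E 'pos|wrist|width'
python3 -m handwheel '[[0,0,-0.08,0,0,0],[0,0,-0.2,0,0,0],[0,0,-0.4,0,0,0],[0,0,-0.6,0,0,0],[0,0,-0.7,0,0,0],[0,0,-0.7,0,0,0],[0,0,-0.7,0,0,0]]' | grep -E 'pos|wrist|width'
python3 - <<'E'
from h import *
import cv2
go(.553,.002,.15,3.058)
c=viewer.calibration('wrist');np.save('wc3.npy',c,allow_pickle=True)
im=viewer.snapshot('wrist');cv2.imwrite("pics/w3.png",im[:,:,::-1])
E
```

```text
tool_pos: [0.4391, -0.3458, 0.0616]
wrist_force: [-0.1, -0.2, -0.2]
width: 0.01
tool_pos: [0.4383, -0.3452, 0.0601]
wrist_force: [0.1, -0.6, 0.8]
width: 0.0399
tool_pos: [0.4388, -0.3457, 0.2016]
wrist_force: [-0.8, 0.5, -1.1]
width: 0.0464
shift [-0.422  1.781  0.255] turn [-0.004  0.006 -0.001] rows 9.0
```

View pics/w3.png

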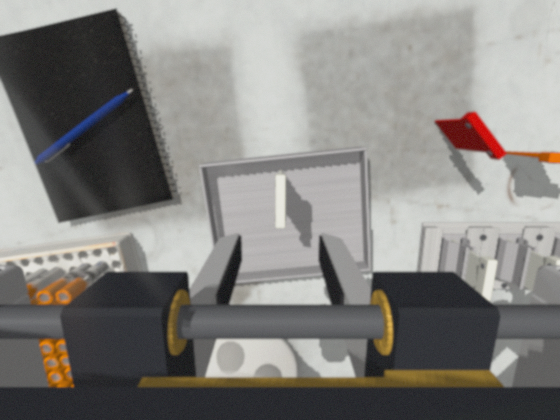

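The card is standing upright in the tray at (280,200) with both walls clear of it. Next is the clip in slot 2.

```bash
python3 -m handwheel '[[-0.211,0.89,0,0,0,0],[-0.211,0.89,0,0,0,0],[-0.211,0.89,0,0,0,0],[-0.211,0.89,0,0,0,0],[-0.211,0.89,0,0,0,0]]' | grep -E 'pos'
python3 -m handwheel '[[-0.211,0.89,0,0,0,0],[-0.211,0.89,0,0,0,0],[-0.211,0.89,0,0,0,0],[-0.211,0.89,0,0,0,0],[-0.211,0.89,0,0,0,0],[-0.211,0.89,0,0,0,0],[-0.211,0.89,0,0,0,0],[-0.211,0.89,0,0,0,0]]' | grep -E 'pos'
python3 - <<'E'
from h import *
go(.554,.002,.07,3.0575)
c=np.load('wc3.npy',allow_pickle=True).item()
for p in([202,165],[366,150],[371,275],[213,283]): print(ray('',p,.028,c).round(3))
for p in([280,176],[280,228]): print(ray('',p,.081,c).round(3))
E
```

```text
tool_pos: [0.4949, -0.1663, 0.1969]
tool_pos: [0.5513, 0.0018, 0.198]
shift [-0.016  0.003  0.64 ] turn [-0.001 -0.007 -0.002] rows 4.0
[ 0.402 -0.431  0.028]
[ 0.401 -0.246  0.028]
[ 0.554 -0.242  0.028]
[ 0.549 -0.438  0.028]
[ 0.414 -0.343  0.081]
[ 0.467 -0.348  0.081]
```

```bash
python3 -m handwheel '[[-0.015,0.003,0.2,0,0,0],[-0.015,0.003,0.4,0,0,0],[-0.015,0.003,0.6,0,0,0],[-0.015,0.003,0.64,0,0,0],[-0.015,0.003,0.64,0,0,0],[-0.015,0.003,0.64,0,0,0]]' | grep -E 'pos|wrist'
python3 -m handwheel '[[0,0,0.06,0,0,0],[0,0,0.11,0,0,0],[0,0,0.14,0,0,0],[0,0,0.14,0,0,0],[0,0,0.14,0,0,0],[0,0,0.14,0,0,0]]' | grep -E 'pos|wrist'
```

```text
tool_pos: [0.5557, 0.0017, 0.0729]
wrist_force: [-0.1, 0.3, 1.0]
tool_pos: [0.5556, 0.003, 0.0443]
wrist_force: [0.3, 0.6, -0.1]
```

```bash
python3 -m handwheel '[[0,-0.003,0.02,0,0,0],[0,-0.003,0.035,0,0,0],[0,-0.003,0.035,0,0,0],[0,-0.003,0.035,0,0,0]]' | grep -E 'pos|wrist'
python3 -m handwheel '[[0,0,0,0,0,0],[0,0,0,0,0,0],[0,0,0,0,0,0],[0,0,0,0,0,0],[0,0,0,0,0,0],[0,0,0,0,0,0],[0,0,0,0,0,0],[0,0,0,0,0,0]]' 1
```

```text
tool_pos: [0.555, 0.0024, 0.0365]
wrist_force: [-0.7, 0.1, 1.1]
time: 12.27
tool_pos: [0.5552, 0.0022, 0.0369]
ee_rot: [-3.142, -0.0, 3.057]
wrist_force: [-0.6, -0.3, -0.4]
width: 0.0061
finger_force: 30.0
```

```bash
python3 -m handwheel '[[0.01,0,-0.004,0,0,0],[0.03,0,-0.005,0,0,0],[0.05,0,-0.005,0,0,0],[0.05,0,-0.005,0,0,0],[0.05,0,-0.005,0,0,0]]'
```

```text
time: 12.68
tool_pos: [0.5449, 0.0032, 0.0378]
ee_rot: [3.141, -0.0, 3.057]
wrist_force: [0.4, 0.2, -0.1]
width: 0.0061
finger_force: 30.0
```

```bash
python3 -m handwheel '[[0.04,0,0,0,0,0],[0.08,0,0,0,0,0],[0.12,0,0,0,0,0],[0.16,0,0,0,0,0],[0.2,0,0,0,0,0],[0.24,0,0,0,0,0],[0.28,0,0,0,0,0],[0.31,0,0,0,0,0],[0.31,0,0,0,0,0],[0.31,0,0,0,0,0]]'
python3 - <<'E'
from h import *
import cv2
c=viewer.calibration('wrist');np.save('wc4.npy',c,allow_pickle=True)
w=viewer.snapshot('wrist')[:,:,::-1]; s=viewer.snapshot('side')[160:300,200:387,::-1]
s=cv2.resize(s,(560,420),interpolation=cv2.INTER_CUBIC)
cv2.imwrite("pics/c3.png",cv2.resize(np.vstack([w,s]),None,fx=.71,fy=.71,interpolation=cv2.INTER_AREA))
E
```

```text
time: 13.52
tool_pos: [0.4834, 0.0084, 0.0381]
ee_rot: [3.142, 0.001, 3.057]
wrist_force: [0.7, -0.1, -0.2]
width: 0.0058
finger_force: 30.0
```

View pics/c3.png

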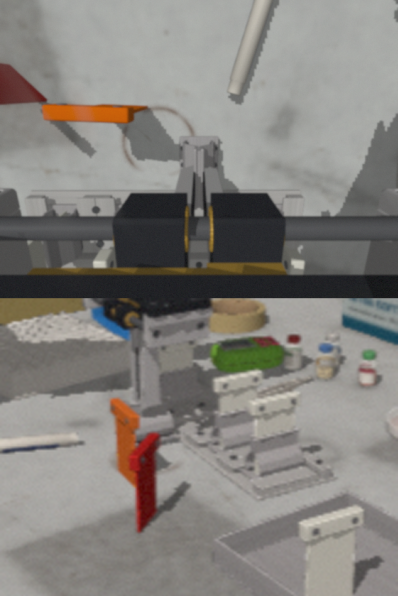

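The clip is out of its slot in the fingers, foot at about (200,145) in the upper picture. The neighbouring cards are standing. I'll clear the slot, lift and carry it.

```bash
python3 -m handwheel '[[0.03,0,0,0,0,0],[0.03,0,0,0,0,0],[0.03,0,0,0,0,0]]' | grep -E 'pos|wrist|width'
python3 -m handwheel '[[0,0,-0.05,0,0,0],[0,0,-0.2,0,0,0],[0,0,-0.4,0,0,0],[0,0,-0.6,0,0,0],[0,0,-0.75,0,0,0],[0,0,-0.75,0,0,0],[0,0,-0.75,0,0,0]]' | grep -E 'pos|wrist|width'
python3 - <<'E'
from h import *
go(.51,-.345,.19,3.058)
E
```

```text
tool_pos: [0.4773, 0.0089, 0.0378]
wrist_force: [-0.2, -0.3, -0.9]
width: 0.0059
tool_pos: [0.4791, 0.0087, 0.1912]
wrist_force: [0.1, -0.1, -1.5]
width: 0.006
shift [-0.303 -1.749  0.008] turn [-0.     0.012 -0.001] rows 9.0
```

```bash
python3 -m handwheel '[[-0.152,-0.875,0,0,0,0],[-0.152,-0.875,0,0,0,0],[-0.152,-0.875,0,0,0,0],[-0.152,-0.875,0,0,0,0],[-0.152,-0.875,0,0,0,0]]' | grep -E 'pos'
python3 -m handwheel '[[-0.152,-0.875,0,0,0,0],[-0.152,-0.875,0,0,0,0],[-0.152,-0.875,0,0,0,0],[-0.152,-0.875,0,0,0,0],[-0.152,-0.875,0,0,0,0],[-0.152,-0.875,0,0,0,0],[-0.152,-0.875,0,0,0,0],[-0.152,-0.875,0,0,0,0]]' | grep -E 'pos|width'
python3 -m handwheel '[[0,0,0.2,0,0,0],[0,0,0.4,0,0,0],[0,0,0.5,0,0,0],[0,0,0.5,0,0,0],[0,0,0.5,0,0,0],[0,0,0.5,0,0,0]]' | grep -E 'pos|wrist|width'
```

```text
tool_pos: [0.4918, -0.1729, 0.1852]
tool_pos: [0.5085, -0.343, 0.187]
width: 0.0061
tool_pos: [0.51, -0.3446, 0.0904]
wrist_force: [-0.3, 0.1, 0.2]
width: 0.0053
```

```bash
python3 -m handwheel '[[0,0,0.1,0,0,0],[0,0,0.18,0,0,0],[0,0,0.22,0,0,0],[0,0,0.24,0,0,0],[0,0,0.25,0,0,0],[0,0,0.255,0,0,0],[0,0,0.255,0,0,0],[0,0,0.255,0,0,0]]' | grep -E 'pos|wrist|width'
```

```text
tool_pos: [0.5092, -0.3455, 0.038]
wrist_force: [-0.5, -0.2, -1.0]
width: 0.0055
```

```bash
python3 -m handwheel '[[0,0,0.005,0,0,0],[0,0,0.005,0,0,0],[0,0,0.005,0,0,0]]' | grep -E 'pos|wrist|width'
python3 -m handwheel '[[0,0,0,0,0,0],[0,0,0,0,0,0],[0,0,0,0,0,0],[0,0,0,0,0,0],[0,0,0,0,0,0]]' 0 | grep -E 'pos|wrist|width'
python3 -m handwheel '[[0,0,-0.08,0,0,0],[0,0,-0.2,0,0,0],[0,0,-0.4,0,0,0],[0,0,-0.6,0,0,0],[0,0,-0.8,0,0,0],[0,0,-0.8,0,0,0],[0,0,-0.8,0,0,0]]' | grep -E 'pos|wrist|width'
python3 -m handwheel '[[0,0,-0.1,0,0,0],[0.3,0,-0.3,0,0,0],[0.5,0,-0.4,0,0,0],[0.5,0,-0.4,0,0,0],[0.5,0,-0.4,0,0,0]]' | grep -E 'pos|wrist|width'
python3 - <<'E'
from h import *
import cv2
w=viewer.snapshot('wrist')[:,:,::-1]; s=viewer.snapshot('side')[160:370,200:480,::-1]
cv2.imwrite("pics/f.png",cv2.resize(np.vstack([w,cv2.resize(s,(560,420),interpolation=cv2.INTER_CUBIC)]),None,fx=.71,fy=.71,interpolation=cv2.INTER_AREA))
E
```

```text
tool_pos: [0.5087, -0.3451, 0.0361]
wrist_force: [-0.4, -0.7, -0.9]
width: 0.0059
tool_pos: [0.5087, -0.345, 0.036]
wrist_force: [-0.8, -0.3, 0.4]
width: 0.036
tool_pos: [0.5101, -0.3462, 0.2003]
wrist_force: [-0.1, 0.1, -0.3]
width: 0.0471
tool_pos: [0.406, -0.3371, 0.2792]
wrist_force: [1.3, -0.4, 0.5]
width: 0.0471
```

View pics/f.png

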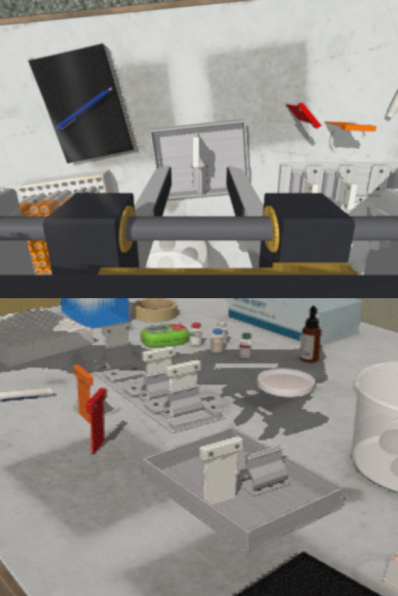

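The card, at (220,470), and the clip, at (268,470), are both in the tray, the gripper is clear and the other cards are standing home.

```bash
python3 -c "
from bench import robot
print(robot.close_job())"
```

```text
the job is handed in; nothing more can be done
None
```

The tired clip was in slot 2 (its card slid at about 2 N, so I didn't pull on the others); its card and clip are both in the tray, the other three cards looked undisturbed in the last picture, and the job is handed in, though no verdict came back.

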